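Hang the hook hanger on the rail and close its keeper

ROBOT

A 6-joint arm with a two-finger parallel gripper is mounted at the origin on a cart in front of the work surface, level with it; the furniture and walls round the work are solid. World frame = base frame: x ahead of the robot, y to its left, z up, the work surface at z = 0. Lengths are in m, angles in rad, forces in N, time in s.
With the tool pointing down it reaches from about 0.225 to 0.875 m from the base axis. Payload 3.4 kg.
Tool frame: the origin (TCP) lies at the very end of the fingers, on their centre line; the grasp point (between the pads) lies manip.grip_point_offset behind it (manip.grip_point_offset is the distance from the TCP to the grasp point, in m); z points along the fingers, y is the line along which they close (so a half turn about z gives the same grasp; the last joint's range is limited). The gripper opens to 85 mm and grips with 20 to 120 N. Pads are 22 mm wide; open, the fingers measure 114 mm over their backs; the gripper's body (76 mm by 85 mm) begins 54 mm behind the grasp point. The pads swing forward as they close: fully open they stand 13 mm farther back than shut.
Start: joints at [1.212, 0.276, 1.505, -0, 1.361, -0.121], TCP at [0.135, 0.559, 0.231] pointing down, gripper open.
Joint ranges: [-2.89, 2.89], [-0.75, 2.08], [0.22, 2.7], [-1.18, 4.32], [0.11, 2.71], [-2.7, 2.7]. Speed limits (rad/s): [2.57, 2.57, 3.14, 3.14, 3.14, 3.14].

INTERFACE

Orientations are given as a unit quaternion [w, x, y, z].
In Python, from rig import manip gives the robot as it stands.
- The arm moves only by the shell command python3 -m pendant 'ROWS' [FORCE]. ROWS is JSON, a list of rows, each an object of numbers: "jaw": the opening, from -1 (shut) to 1 (fully open); "tx", "ty", "tz": the shift along the world's x, y, z in cm; "ax", "ay", "az": the turn, a rotation vector about the world's x, y, z in degrees. In form: [{"jaw": .., "tx": .., "ty": .., "tz": .., "ax": .., "ay": .., "az": ..}, ...]. A call has 1 to 10 rows; each row is the pose to reach, as a shift and turn from the pose commanded when the call began; what a row does not reach only later rows make up. A row lasts 1/8 s, in which the tool goes at most 62.5 mm and 10.7 degrees, less where a joint would pass 70% of its speed; a pose out of reach is approached as far as the arm can. A call with a gripper value outside its range is refused whole. The fingers move at their own pace and stop on an object; FORCE is the grip in N (left out, the last holds). Time passes only in rows, so rows that repeat a pose let the fingers close. It gives the time, the measured TCP pose, the force, the opening and the grip force at its end, in the units of the state.
- manip.get_state(): the state, without advancing time (a new reading comes with each control period).
- manip.get_image(name): name is "side" or "top" or "wrist"; returns a dict with "pixels" (480x640x3 uint8, blue, green, red), "depth" (480x640 float32, m along the optical axis (not along the pixel's ray), 0 where there is no reading), "fx", "fy", "cx", "cy" (pixels), "pose" (4x4, takes a point from camera to world coordinates). Camera axes: x right, y down, z forward; pixel columns grow to the right and rows downward; lengths in m; the calibration is good to about 2 mm. A picture is of the moment at which its call begins.
- manip.sign_off(): hands the job in; it is judged then, once.
The state is a dict: "clock": time; "qpos": joint angles; "qd": joint speeds; "effort": joint torques, N m; "position": TCP position; "ee_rot": TCP orientation; "contact_force": force on the tool from outside, world axes, zero at the start; "moment": the same for the moment, N m; "width": finger opening in m; "gripper_force": force on a finger pad.
Only numpy, scipy, OpenCV 4.12 (cv2) and the standard library are available. Lean on these libraries where they do the work, as an engineer would, in place of code of your own. Each camera call takes 0.05 s, during which the arm holds its last target. There are 200 camera calls.

TASK

Hang the steel hook hanger with the wooden grip over the horizontal bar of the rail stand on the cooker, near the middle of the bar, one leg on each side; set it down gently, do not drop it. Let go, then turn the stand's swing-out keeper arm fully home, so that it lies straight along above the bar and the hanger cannot be lifted off. Do not knock over the mug or the jar and bottle nearby.

Things in the scene. Friction and masses are not known exactly. Their poses are not given: they have to be found in the camera images.
- hanger: Double hook hanger, 250 g: an inverted U of steel strip 40 mm wide (y), 5 mm thick, standing on the worktop right of the cooker. Origin: centre of underside, z up. Legs at x = +-32.5 mm (60 mm clear between), inner crown of the round arch at z = 100 mm; at the legs' lower ends feet run out to x = +-67 mm and turn up 29 mm as hooks. On top a wooden grip block 56 (x) x 24 (y) mm, z = 103 to 143 mm.
- saddle (a point): Middle of the inner crown of the hanger's arch, 100 mm above its underside; this point rests on the bar's top when it is hung. Axes as the hanger's.
- grip (a point): Point in the hanger's wooden grip block, 125 mm above its underside, to be taken with the fingers closing along the hanger's y (24 mm); fingertips should reach no lower than 105 mm above the underside, to clear the bar.
- rail: Rail stand fixed on the cooktop: wooden base 235 x 70 x 12 mm, posts of 16 mm diameter at x = -100 (nearest the robot) and +100 mm, and between them a round steel bar of 16 mm diameter along x, its top 130 mm above the underside. Origin: centre of the underside, x along the bar away from the robot, z up. The near post is taller (183 mm) and carries the keeper, whose cap tops out at 211 mm.
- rail_mid (a point): Top of the bar at its middle, 130 mm above the stand's underside. Axes as the rail stand's.
- keeper (a joint): Angle (rad) of the keeper, a steel arm 12 mm wide, 20 mm high, 176 mm long from its upright hinge on the near post, 185 to 205 mm above the stand's underside (12 mm above a hung hanger's grip). 0 = home at its stop, along and above the bar; positive = swung out counterclockwise from above (to the stand's +y, left). Stays where left; turns by a push of under 1 N on its side.
- keeper_hinge (a point): On the keeper's hinge axis, at the arm's mid height (195 mm above the stand's underside).
- keeper_tip (a point): Free end of the keeper arm, 170 mm from the hinge axis, at the arm's mid height.
- mug: White mug, 83 x 118 x 106 mm, standing at the left on the cooktop; origin at its underside.
- jar: Honey jar with green lid, 70 mm diameter, 101 mm high, on the cooktop to the right of the rail stand's far end; origin at its underside.
- oil: Square clear oil bottle with dark cap, 62 x 62 x 264 mm, on the right of the cooktop; origin at its underside.
Things that resemble listed ones, but are neither listed nor needed, are in the scene too. Leave any pink look-alike of the jar alone.

How it is judged:
On the way:
1. the hanger hangs at rest over the bar, let go, while the keeper is still swung out (more than 0.6 rad) (x of saddle in the frame of rail_mid between -0.05 and 0.05 m and y of saddle in the frame of rail_mid between -0.02 and 0.02 m and z of saddle in the frame of rail_mid between -0.006 and 0.01 m and angle between hanger's own z axis and vertical below 0.25 rad and angle between the y axis of hanger and the x axis of rail, either way round below 0.4 rad and contact force between the fingers and hanger below 0.1 N and linear speed of hanger below 0.05 m/s and angular speed of hanger below 0.5 rad/s and value of joint keeper above 0.6 rad), for 0.2 s.
At the end, for the whole second after the job is handed in: Hanger at rest, released, its inner crown on the bar (height -6 to +10 mm, 20 mm sideways), within 50 mm of the bar's middle, tilt under 0.25 rad, strip along the bar within 0.4 rad; keeper within 0.15 rad of home; mug, jar and bottle upright within 0.5 rad (x of saddle in the frame of rail_mid between -0.05 and 0.05 m and y of saddle in the frame of rail_mid between -0.02 and 0.02 m and z of saddle in the frame of rail_mid between -0.006 and 0.01 m and angle between hanger's own z axis and vertical below 0.25 rad and angle between the y axis of hanger and the x axis of rail, either way round below 0.4 rad and contact force between the fingers and hanger below 0.1 N and linear speed of hanger below 0.05 m/s and angular speed of hanger below 0.5 rad/s and value of joint keeper below 0.15 rad and velocity of joint keeper below 0.1 rad/s and not (angle between mug's own z axis and vertical above 0.5 rad) and not (angle between jar's own z axis and vertical above 0.5 rad) and not (angle between oil's own z axis and vertical above 0.5 rad)); the robot touches nothing.
It fails at once if the hanger is dropped (moves faster than 0.7 m/s without touching the fingers) (contact force between the fingers and hanger below 0.1 N and linear speed of hanger above 0.7 m/s).
It fails at once if the mug, the jar or the bottle is knocked over (tilts more than 0.5 rad) (angle between any of mug, jar, oil's own z axis and vertical above 0.5 rad).
It also fails if it takes over 48 s, if anything falls off the work surface, if the arm or the gripper's body presses on something with over 40 N, if the wrist force passes 120 N, or if a joint passes its speed limit or range.

## Working session

There is one attempt and no reset: what is moved stays moved. The work goes in short steps, Python scripts to look and compute and a shell command to move; the robot and the scene stay as the last step left them, time stands still between calls to the robot, and variables do not carry over. Pictures are saved under pics/ and viewed, at most 10 in all, crops included, and the job is handed in when it is done.

```bash
mkdir -p pics; cat > h.py <<'E'
import numpy as np, cv2
from rig import manip
def grab(n,save=None):
    im=manip.get_image(n)
    if save: cv2.imwrite('pics/'+save+'.png',im['pixels'])
    return im
def cloud(im):
    d=im['depth'];v,u=np.indices(d.shape)
    p=np.stack([(u-im['cx'])/im['fx']*d,(v-im['cy'])/im['fy']*d,d],-1)
    T=np.array(im['pose']);w=p@T[:3,:3].T+T[:3,3];w[d==0]=np.nan
    return w
E
python3 - <<'E'
from h import *
s=manip.get_state();print(s,manip.grip_point_offset)
for n in('top','side'):
    im=grab(n,n+'0');np.save(n+'0.npy',cloud(im));print(n,np.round(im['pose'],3).tolist(),im['fx'])
E
```

```text
{'clock': 0.0, 'qpos': array([ 1.21197504e+00,  2.76564934e-01,  1.50615143e+00, -3.17581096e-05,
        1.36070551e+00, -1.21038162e-01]), 'qd': array([ 0.00053754, -0.00034737, -0.00068727, -0.00022638, -0.00084487,
       -0.00072049]), 'effort': array([ 8.31664397e-05, -4.16775620e+01, -2.45816481e+01,  6.81533652e-05,
        1.10006603e-02,  2.11638664e-06]), 'position': array([0.13528565, 0.55829857, 0.23044957]), 'ee_rot': array([-2.02260819e-04,  1.18608317e-01,  9.92940698e-01, -8.92101034e-04]), 'contact_force': array([ 0.55168008,  1.49714916, -0.2094299 ]), 'moment': array([ 0.00826963, -0.00381132, -0.01977949]), 'gripper_force': 0.0, 'width': 0.08556792860098215} 0.0187
top [[0.24, -0.933, 0.269, 0.194], [-0.971, -0.229, 0.071, -0.038], [-0.004, -0.278, -0.961, 1.464], [0.0, 0.0, 0.0, 1.0]] 474.18024809543095
side [[-0.976, -0.077, 0.204, 0.313], [-0.218, 0.372, -0.902, 1.351], [-0.006, -0.925, -0.38, 0.673], [0.0, 0.0, 0.0, 1.0]] 590.1135332231052
```

View pics/top0.png

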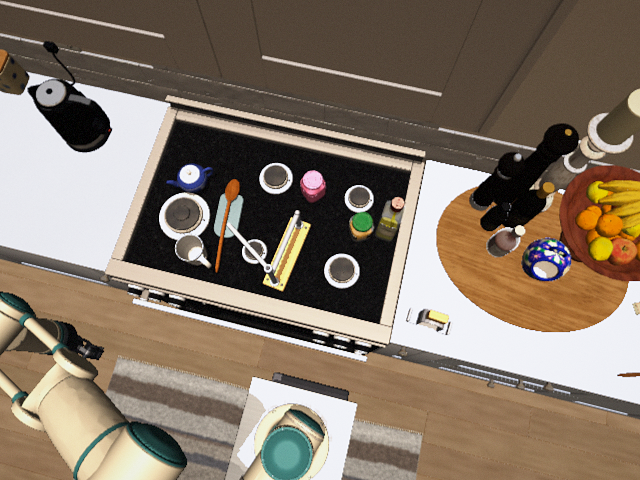

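View pics/side0.png

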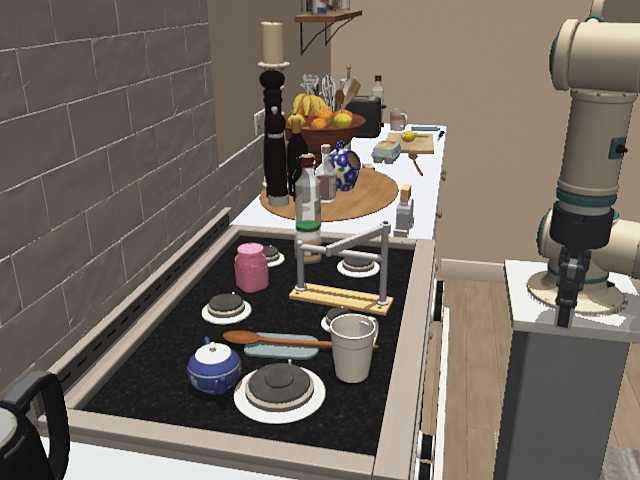

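The top view shows the hanger at about (435,318) with its yellow grip. The rail base runs from (270,285) to (305,225). The keeper swings left from about (268,268) to (228,222). Next I'll measure these.

```bash
cat > m.py <<'E'
from h import *
def rect(p):
    r=cv2.minAreaRect((p[:,:2]*1000).astype(np.float32)); return np.round(cv2.boxPoints(r)).tolist(),np.round(r[0],1),np.round(r[1],1)
W=np.load('top0.npy');I=cv2.imread('pics/top0.png');hsv=cv2.cvtColor(I,cv2.COLOR_BGR2HSV)
v,u=np.indices(W.shape[:2])
def win(u0,u1,v0,v1): return (u>=u0)&(u<u1)&(v>=v0)&(v<v1)&np.isfinite(W[...,2])
# hanger
w=win(395,460,295,345); z=W[...,2]
print('worktop',np.median(z[w]))
for lo,hi in((.125,.16),(.09,.125),(.02,.06),(.02,.16)):
    p=W[w&(z>lo)&(z<hi)]; print('hanger',lo,len(p),p.mean(0).round(4) if len(p) else '',rect(p) if len(p)>3 else '')
# rail
w=win(210,330,200,300)
print('cooktop',np.nanpercentile(z[win(300,330,280,300)],[10,50,90]))
base=w&(hsv[...,1]>70)&(hsv[...,0]>12)&(hsv[...,0]<32)&(z<.05)&(u>255)
p=W[base];print('base',len(p),np.percentile(p[:,2],[10,50,90]),rect(p))
for lo,hi in((.1,.15),(.18,.235)):
    m=w&(z>lo)&(z<hi);p=W[m];print(lo,len(p),np.median(p[:,2]),rect(p))
for n,a in(('mug',(165,215,228,270)),('jar',(345,376,208,243)),('oil',(375,410,190,245)),):
    m=win(*a)&(z>.04);p=W[m];print(n,p.mean(0).round(3),p[:,2].max().round(3),rect(p))
S=cv2.resize(I[195:345,200:460],None,fx=3,fy=3);cv2.imwrite('pics/crop.png',S)
E
python3 m.py
```

```text
worktop -0.006588107325206982
hanger 0.125 182 [ 0.4315 -0.3152  0.1343] ([[417.0, -343.0], [443.0, -346.0], [448.0, -290.0], [422.0, -287.0]], array([ 432.5, -316.4]), array([56.2, 25.3]))
hanger 0.09 96 [ 0.4217 -0.3103  0.1028] ([[411.0, -340.0], [452.0, -342.0], [455.0, -289.0], [414.0, -287.0]], array([ 432.6, -314.6]), array([53.5, 41.1]))
hanger 0.02 89 [ 0.4315 -0.3004  0.0306] ([[394.0, -375.0], [445.0, -386.0], [483.0, -201.0], [432.0, -190.0]], array([ 438.2, -287.8]), array([188.9,  52. ]))
hanger 0.02 462 [ 0.4292 -0.3074  0.0964] ([[394.0, -375.0], [445.0, -386.0], [483.0, -201.0], [432.0, -190.0]], array([ 438.2, -287.8]), array([188.9,  52. ]))
cooktop [-4.20950248e-03 -3.73345932e-05  4.58696036e-03]
base 1314 [-0.00011498  0.01075017  0.01547717] ([[369.0, 219.0], [425.0, -7.0], [744.0, 73.0], [688.0, 299.0]], array([556.6, 146.3]), array([328.5, 232.8]))
0.1 373 0.12851686934907192 ([[428.0, 164.0], [640.0, 134.0], [642.0, 152.0], [431.0, 182.0]], array([535.2, 158. ]), array([ 17.9, 213.7]))
0.18 331 0.20474554133258183 ([[421.0, 167.0], [439.0, 156.0], [540.0, 314.0], [522.0, 325.0]], array([480.2, 240.6]), array([187.3,  21. ]))
mug [0.462 0.434 0.081] 0.112 ([[381.0, 431.0], [425.0, 361.0], [518.0, 420.0], [474.0, 490.0]], array([449.5, 425.7]), array([109.7,  82.4]))
jar [ 0.656 -0.049  0.088] 0.109 ([[617.0, -35.0], [649.0, -97.0], [709.0, -65.0], [676.0, -4.0]], array([662.8, -50.4]), array([67.7, 69.7]))
oil [ 0.667 -0.127  0.179] 0.271 ([[648.0, -157.0], [710.0, -163.0], [716.0, -102.0], [653.0, -96.0]], array([ 681.6, -129.4]), array([60.7, 62.6]))
```

View pics/crop.png

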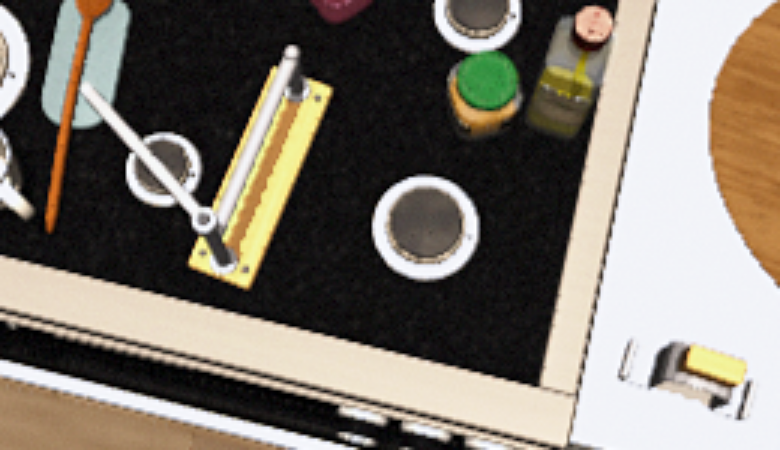

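The hanger grip is at about (0.432,-0.316), with its long axis near 85° and a 56x25 mm rectangle that matches the given size. The rail middle is near (0.535,0.158), with the bar at -8° and the hinge near (0.436,0.171). The keeper is about 1.14 rad out. I'm moving above the hanger.

```bash
python3 -m pendant '[{"jaw":1,"tx":3,"ty":-6,"az":-8},{"tx":5,"ty":-12,"az":-18,"jaw":1},{"jaw":1,"tx":7,"ty":-18,"az":-28},{"jaw":1,"tx":9,"ty":-24,"az":-38},{"jaw":1,"tx":11,"ty":-30,"az":-48},{"jaw":1,"tx":13,"ty":-36,"az":-58},{"jaw":1,"tx":15,"ty":-42,"az":-68},{"jaw":1,"tx":17,"ty":-48,"az":-77},{"jaw":1,"tx":19,"ty":-54,"az":-81},{"jaw":1,"tx":21,"ty":-60,"az":-81}]' 40
```

```text
invalid input at $[0]: expected keys jaw, tx, ty, tz, ax, ay, az
```

```bash
python3 - <<'E'
from m import *
for a in((395,460,295,345),):
    m=win(*a)&(z>.1)&(hsv[...,1]>90); p=W[m]; print(len(p),np.percentile(p[:,2],[5,25,50,75,90,98]))
    q=p[p[:,2]>.135];print(rect(q),len(q))
m=win(440,460,280,292);print('worktop',np.nanpercentile(z[win(405,430,260,290)],[10,50,90]))
E
```

```text
worktop -0.006588107325206982
hanger 0.125 182 [ 0.4315 -0.3152  0.1343] ([[417.0, -343.0], [443.0, -346.0], [448.0, -290.0], [422.0, -287.0]], array([ 432.5, -316.4]), array([56.2, 25.3]))
hanger 0.09 96 [ 0.4217 -0.3103  0.1028] ([[411.0, -340.0], [452.0, -342.0], [455.0, -289.0], [414.0, -287.0]], array([ 432.6, -314.6]), array([53.5, 41.1]))
hanger 0.02 89 [ 0.4315 -0.3004  0.0306] ([[394.0, -375.0], [445.0, -386.0], [483.0, -201.0], [432.0, -190.0]], array([ 438.2, -287.8]), array([188.9,  52. ]))
hanger 0.02 462 [ 0.4292 -0.3074  0.0964] ([[394.0, -375.0], [445.0, -386.0], [483.0, -201.0], [432.0, -190.0]], array([ 438.2, -287.8]), array([188.9,  52. ]))
cooktop [-4.20950248e-03 -3.73345932e-05  4.58696036e-03]
base 1314 [-0.00011498  0.01075017  0.01547717] ([[369.0, 219.0], [425.0, -7.0], [744.0, 73.0], [688.0, 299.0]], array([556.6, 146.3]), array([328.5, 232.8]))
0.1 373 0.12851686934907192 ([[428.0, 164.0], [640.0, 134.0], [642.0, 152.0], [431.0, 182.0]], array([535.2, 158. ]), array([ 17.9, 213.7]))
0.18 331 0.20474554133258183 ([[421.0, 167.0], [439.0, 156.0], [540.0, 314.0], [522.0, 325.0]], array([480.2, 240.6]), array([187.3,  21. ]))
mug [0.462 0.434 0.081] 0.112 ([[381.0, 431.0], [425.0, 361.0], [518.0, 420.0], [474.0, 490.0]], array([449.5, 425.7]), array([109.7,  82.4]))
jar [ 0.656 -0.049  0.088] 0.109 ([[617.0, -35.0], [649.0, -97.0], [709.0, -65.0], [676.0, -4.0]], array([662.8, -50.4]), array([67.7, 69.7]))
oil [ 0.667 -0.127  0.179] 0.271 ([[648.0, -157.0], [710.0, -163.0], [716.0, -102.0], [653.0, -96.0]], array([ 681.6, -129.4]), array([60.7, 62.6]))
161 [0.1115702  0.12891987 0.13353707 0.13598235 0.13773721 0.13963231]
([[419.0, -342.0], [438.0, -343.0], [443.0, -290.0], [423.0, -288.0]], array([ 430.6, -315.7]), array([53.4, 19.6])) 60
worktop [-0.01191671 -0.00765603 -0.00333305]
```

All seven keys are required in every row.

```bash
python3 -m pendant '[{"jaw":1,"tx":3,"ty":-6,"tz":1,"ax":0,"ay":0,"az":-8},{"jaw":1,"tx":5,"ty":-12,"tz":2,"ax":0,"ay":0,"az":-18},{"jaw":1,"tx":7,"ty":-18,"tz":2,"ax":0,"ay":0,"az":-28},{"jaw":1,"tx":9,"ty":-24,"tz":2,"ax":0,"ay":0,"az":-38},{"jaw":1,"tx":11,"ty":-30,"tz":2,"ax":0,"ay":0,"az":-48},{"jaw":1,"tx":13,"ty":-36,"tz":2,"ax":0,"ay":0,"az":-58},{"jaw":1,"tx":15,"ty":-42,"tz":2,"ax":0,"ay":0,"az":-68},{"jaw":1,"tx":17,"ty":-48,"tz":2,"ax":0,"ay":0,"az":-77},{"jaw":1,"tx":19,"ty":-54,"tz":2,"ax":0,"ay":0,"az":-81},{"jaw":1,"tx":21,"ty":-60,"tz":2,"ax":0,"ay":0,"az":-81}]' 40
```

```text
clock: 1.35
position: [0.3415, -0.0311, 0.2514]
ee_rot: [0.0, 0.735, 0.678, 0.001]
contact_force: [1.0, -0.4, 0.6]
width: 0.0853
gripper_force: 0.0
```

```bash
python3 -m pendant '[{"jaw":1,"tx":2,"ty":-6,"tz":0,"ax":0,"ay":0,"az":0},{"jaw":1,"tx":4,"ty":-12,"tz":0,"ax":0,"ay":0,"az":0},{"jaw":1,"tx":6,"ty":-18,"tz":0,"ax":0,"ay":0,"az":0},{"jaw":1,"tx":8,"ty":-24,"tz":0,"ax":0,"ay":0,"az":0},{"jaw":1,"tx":8.8,"ty":-27.3,"tz":0,"ax":0,"ay":0,"az":0},{"jaw":1,"tx":8.8,"ty":-27.3,"tz":0,"ax":0,"ay":0,"az":0},{"jaw":1,"tx":8.8,"ty":-27.3,"tz":0,"ax":0,"ay":0,"az":0}]'
cat > w.py <<'E'
from h import *
import sys
im=grab('wrist',sys.argv[1]);W=cloud(im);z=W[...,2];I=im['pixels'];hsv=cv2.cvtColor(I,cv2.COLOR_BGR2HSV)
s=manip.get_state();print(s['position'].round(4),s['ee_rot'].round(4),np.round(im['pose'],3).tolist())
np.save(sys.argv[1]+'.npy',W)
d=np.hypot(W[...,0]-.4325,W[...,1]+.3155)<.08
print('floor',np.percentile(z[(np.hypot(W[...,0]-.4325,W[...,1]+.3155)<.15)&(z<.02)],[10,50,90]))
m=d&(hsv[...,1]>90)&(hsv[...,0]>12)&(hsv[...,0]<35)&(z>.1)&(z<.16);p=W[m];print(len(p),np.percentile(p[:,2],[5,25,50,75,95]))
q=p[p[:,2]>np.median(p[:,2])-.004];r=cv2.minAreaRect((q[:,:2]*1000).astype(np.float32));print(r,q[:,:2].mean(0))
E
python3 w.py wrist1
```

```text
clock: 2.22
position: [0.4289, -0.3013, 0.2507]
ee_rot: [-0.001, 0.735, 0.678, 0.0]
contact_force: [-0.3, 0.7, 0.1]
width: 0.0855
gripper_force: 0.0
[ 0.4289 -0.3009  0.251 ] [-7.000e-04  7.349e-01  6.781e-01  2.000e-04] [[0.997, -0.078, -0.021, 0.433], [-0.081, -0.961, -0.266, -0.234], [0.0, 0.267, -0.964, 0.395], [0.0, 0.0, 0.0, 1.0]]
floor [-0.00702138 -0.00581744  0.00142881]
2129 [0.11999693 0.13588896 0.13665428 0.13722965 0.13798108]
((431.7509765625, -318.28765869140625), (54.25239181518555, 23.53449249267578), 85.04722595214844) [ 0.43183932 -0.31705053]
```

View pics/wrist1.png

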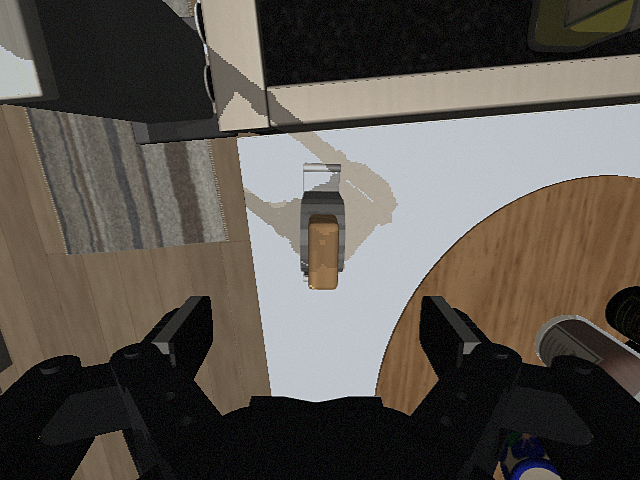

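The wrist view shows the grip block at (323,253), clear between the open fingers. The worktop is at z = -6 mm and the block top at 0.137, so the underside is at -6 mm. I'll descend to TCP z = 0.101 and close.

```bash
python3 -m pendant '[{"jaw":1,"tx":0.3,"ty":-1.65,"tz":-3,"ax":0,"ay":0,"az":0},{"jaw":1,"tx":0.3,"ty":-1.65,"tz":-7,"ax":0,"ay":0,"az":0},{"jaw":1,"tx":0.3,"ty":-1.65,"tz":-11,"ax":0,"ay":0,"az":0},{"jaw":1,"tx":0.3,"ty":-1.65,"tz":-14,"ax":0,"ay":0,"az":0},{"jaw":1,"tx":0.3,"ty":-1.65,"tz":-15,"ax":0,"ay":0,"az":0},{"jaw":1,"tx":0.3,"ty":-1.65,"tz":-15,"ax":0,"ay":0,"az":0}]'
python3 -m pendant '[{"jaw":-0.3,"tx":0,"ty":0,"tz":0,"ax":0,"ay":0,"az":0},{"jaw":-0.6,"tx":0,"ty":0,"tz":0,"ax":0,"ay":0,"az":0},{"jaw":-1,"tx":0,"ty":0,"tz":0,"ax":0,"ay":0,"az":0},{"jaw":-1,"tx":0,"ty":0,"tz":0,"ax":0,"ay":0,"az":0},{"jaw":-1,"tx":0,"ty":0,"tz":0,"ax":0,"ay":0,"az":0},{"jaw":-1,"tx":0,"ty":0,"tz":0,"ax":0,"ay":0,"az":0}]' 50
```

```text
clock: 3.02
position: [0.4325, -0.3179, 0.1016]
ee_rot: [-0.0, 0.735, 0.678, 0.0]
contact_force: [0.8, -0.7, 0.8]
width: 0.0856
gripper_force: 0.0
clock: 3.78
position: [0.433, -0.319, 0.102]
ee_rot: [0.001, 0.735, 0.678, 0.0]
contact_force: [0.5, -0.4, 5.2]
width: 0.0236
gripper_force: 50.6
```

```bash
python3 -m pendant '[{"jaw":-1,"tx":0,"ty":0,"tz":2,"ax":0,"ay":0,"az":0},{"jaw":-1,"tx":0,"ty":0,"tz":6,"ax":0,"ay":0,"az":0},{"jaw":-1,"tx":0,"ty":0,"tz":11,"ax":0,"ay":0,"az":0},{"jaw":-1,"tx":0,"ty":0,"tz":15,"ax":0,"ay":0,"az":0},{"jaw":-1,"tx":0,"ty":1,"tz":17,"ax":0,"ay":0,"az":0},{"jaw":-1,"tx":1,"ty":5,"tz":17,"ax":0,"ay":0,"az":-1},{"jaw":-1,"tx":2,"ty":10,"tz":17,"ax":0,"ay":0,"az":-2},{"jaw":-1,"tx":3,"ty":15,"tz":17,"ax":0,"ay":0,"az":-3},{"jaw":-1,"tx":4,"ty":20,"tz":17,"ax":0,"ay":0,"az":-3.5},{"jaw":-1,"tx":5,"ty":25,"tz":17,"ax":0,"ay":0,"az":-3.5}]'
python3 -m pendant '[{"jaw":-1,"tx":1,"ty":5,"tz":0,"ax":0,"ay":0,"az":0},{"jaw":-1,"tx":2,"ty":10,"tz":0,"ax":0,"ay":0,"az":0},{"jaw":-1,"tx":3,"ty":14,"tz":0,"ax":0,"ay":0,"az":0},{"jaw":-1,"tx":4,"ty":18,"tz":0,"ax":0,"ay":0,"az":0},{"jaw":-1,"tx":5,"ty":21,"tz":0,"ax":0,"ay":0,"az":0},{"jaw":-1,"tx":5.3,"ty":22.5,"tz":0,"ax":0,"ay":0,"az":0},{"jaw":-1,"tx":5.3,"ty":22.5,"tz":0,"ax":0,"ay":0,"az":0},{"jaw":-1,"tx":5.3,"ty":22.5,"tz":0,"ax":0,"ay":0,"az":0}]'
python3 - <<'E'
from h import *
im=grab('side','side1');np.save('side1.npy',cloud(im));cv2.imwrite('pics/side1c.png',cv2.resize(im['pixels'][120:340,230:450],None,fx=2.7,fy=2.7))
np.save('wrist2.npy',cloud(grab('wrist','wrist2')));np.save('top1.npy',cloud(grab('top','top1')))
E
```

```text
clock: 5.03
position: [0.4816, -0.0669, 0.2699]
ee_rot: [-0.001, 0.756, 0.655, -0.001]
contact_force: [0.6, 0.5, -2.8]
width: 0.0233
gripper_force: 49.8
clock: 6.02
position: [0.5349, 0.1551, 0.271]
ee_rot: [0.0, 0.756, 0.655, -0.001]
contact_force: [0.5, -0.7, -3.7]
width: 0.0232
gripper_force: 49.8
```

View pics/side1c.png

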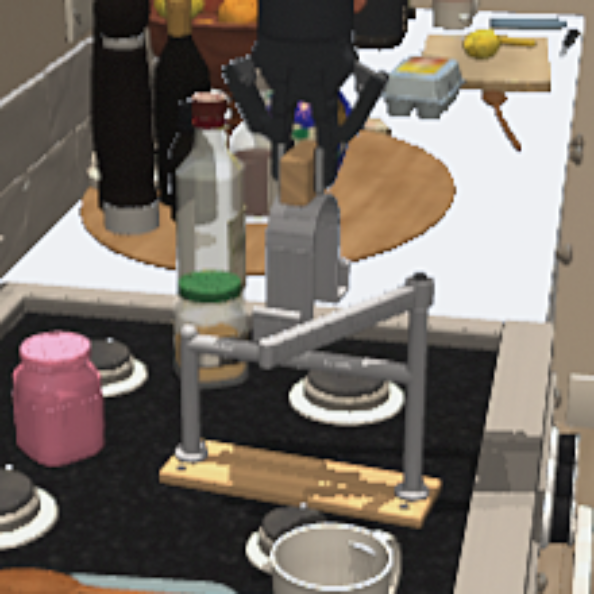

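View pics/wrist2.png

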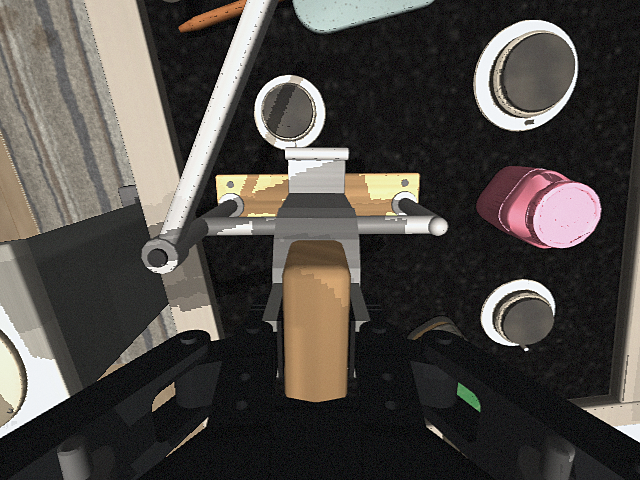

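The side crop shows the hanger held upright above the bar, with both legs visible. The wrist view shows the grip at about (317,320), the bar along row 225 and the hinge cap at (160,255). I'll measure the bar in the wrist frame.

```bash
python3 - <<'E'
from h import *
W=np.load('wrist2.npy');z=W[...,2];v,u=np.indices(z.shape)
for u0,u1 in((215,270),(362,430)):
    m=(u>=u0)&(u<u1)&(v>205)&(v<245)&(z>.112)&(z<.145);p=W[m]
    print('bar',len(p),p[:,2].max().round(4),np.percentile(p[:,2],98).round(4))
    for a in (.25,.75):
        uc=int(u0+a*(u1-u0));q=W[(abs(u-uc)<6)&m];ys=q[:,1];print(q[:,0].mean().round(4),ys.min().round(4),ys.max().round(4), q[q[:,2]>np.percentile(q[:,2],85)].mean(0).round(4))
m=(u>140)&(u<180)&(v>238)&(v<275)&(z>.195)&(z<.225);p=W[m];print('cap',cv2.minAreaRect((p[:,:2]*1000).astype(np.float32)),np.percentile(p[:,2],[50,95]))
m=(u>420)&(u<450)&(v>205)&(v<240)&(z>.11)&(z<.15);p=W[m];print('farend',p[:,0].max(),p[:,2].max())
m=(u>270)&(u<360)&(v>235)&(v<400)&(z>.27);p=W[m];print('grip',np.percentile(p[:,2],[50,90]))
q=p[(p[:,2]>np.median(p[:,2])-.004)];print(cv2.minAreaRect((q[:,:2]*1000).astype(np.float32)))
m=(u>285)&(u<348)&(v>148)&(v<160);p=W[m];print('hook tip',p.mean(0))
for n in('top1','side1'):
    Q=np.load(n+'.npy').reshape(-1,3);k=(abs(Q[:,0]-.535)<.12)&(abs(Q[:,1]-.158)<.05)&(Q[:,2]>.11)&(Q[:,2]<.14);print(n,np.percentile(Q[k,2],[50,90,97]),cv2.minAreaRect((Q[k,:2]*1000).astype(np.float32)))
E
```

```text
bar 1002 0.1333 0.1323
0.4607 0.1579 0.1742 [0.4609 0.1659 0.1317]
0.4842 0.1557 0.1707 [0.4842 0.1632 0.132 ]
bar 1275 0.1348 0.1327
0.5868 0.1415 0.1568 [0.5861 0.1492 0.1321]
0.6152 0.1371 0.1533 [0.6145 0.1447 0.1321]
cap ((436.709716796875, 169.23158264160156), (22.86603355407715, 23.29838752746582), 78.6453628540039) [0.20842533 0.21276719]
farend 0.642375369736063 0.14051089395549565
grip [0.30586665 0.30998397]
((533.3339233398438, 156.8553924560547), (52.96422576904297, 31.301721572875977), 81.1046142578125)
hook tip [nan nan nan]
top1 [0.12887981 0.1358809  0.13829823] ((615.1883544921875, 147.46946716308594), (16.01285171508789, 54.048095703125), 81.6679458618164)
side1 [0.12744755 0.13307798 0.13679512] ((537.81396484375, 160.2318878173828), (19.335092544555664, 215.95700073242188), 82.20226287841797)
```

Bar top is about 0.132 at y = 0.156, angle -7.9°. The hanger is centred to within 2 mm and its crown is at about 0.263, so it needs to go down about 13.1 cm, slowly at the end.

```bash
python3 -m pendant '[{"jaw":-1,"tx":0.1,"ty":0,"tz":-3,"ax":0,"ay":0,"az":0},{"jaw":-1,"tx":0.1,"ty":0,"tz":-6,"ax":0,"ay":0,"az":0},{"jaw":-1,"tx":0.1,"ty":0,"tz":-9,"ax":0,"ay":0,"az":0},{"jaw":-1,"tx":0.1,"ty":0,"tz":-11,"ax":0,"ay":0,"az":0},{"jaw":-1,"tx":0.1,"ty":0,"tz":-12,"ax":0,"ay":0,"az":0},{"jaw":-1,"tx":0.1,"ty":0,"tz":-12.4,"ax":0,"ay":0,"az":0},{"jaw":-1,"tx":0.1,"ty":0,"tz":-12.6,"ax":0,"ay":0,"az":0},{"jaw":-1,"tx":0.1,"ty":0,"tz":-12.6,"ax":0,"ay":0,"az":0}]'
python3 -m pendant '[{"jaw":-1,"tx":0,"ty":0,"tz":-0.2,"ax":0,"ay":0,"az":0},{"jaw":-1,"tx":0,"ty":0,"tz":-0.3,"ax":0,"ay":0,"az":0},{"jaw":-1,"tx":0,"ty":0,"tz":-0.4,"ax":0,"ay":0,"az":0},{"jaw":-1,"tx":0,"ty":0,"tz":-0.4,"ax":0,"ay":0,"az":0}]'
```

```text
clock: 7.18
position: [0.5369, 0.1564, 0.146]
ee_rot: [0.0, 0.755, 0.655, 0.001]
contact_force: [-0.6, -0.1, -2.5]
width: 0.0234
gripper_force: 49.7
clock: 7.68
position: [0.5364, 0.1564, 0.1412]
ee_rot: [-0.0, 0.755, 0.655, -0.0]
contact_force: [-0.3, -0.8, -4.3]
width: 0.0233
gripper_force: 49.8
```

Not in contact yet (force z is still about -3). I'll creep down.

```bash
python3 -m pendant '[{"jaw":-1,"tx":0,"ty":0,"tz":-0.1,"ax":0,"ay":0,"az":0},{"jaw":-1,"tx":0,"ty":0,"tz":-0.2,"ax":0,"ay":0,"az":0},{"jaw":-1,"tx":0,"ty":0,"tz":-0.2,"ax":0,"ay":0,"az":0}]'
python3 -m pendant '[{"jaw":-1,"tx":0,"ty":0,"tz":-0.1,"ax":0,"ay":0,"az":0},{"jaw":-1,"tx":0,"ty":0,"tz":-0.1,"ax":0,"ay":0,"az":0}]'
```

```text
clock: 8.05
position: [0.5364, 0.1564, 0.1392]
ee_rot: [-0.0, 0.755, 0.655, -0.0]
contact_force: [-0.6, -0.2, -3.9]
width: 0.0232
gripper_force: 49.8
clock: 8.3
position: [0.5365, 0.1564, 0.139]
ee_rot: [0.0, 0.755, 0.655, 0.0]
contact_force: [-1.7, 0.1, 2.6]
width: 0.0234
gripper_force: 50.7
```

Contact: force z went from -3.9 to +2.6. Now I release gently.

```bash
python3 -m pendant '[{"jaw":-0.4,"tx":0,"ty":0,"tz":0,"ax":0,"ay":0,"az":0},{"jaw":-0.3,"tx":0,"ty":0,"tz":0,"ax":0,"ay":0,"az":0},{"jaw":-0.1,"tx":0,"ty":0,"tz":0,"ax":0,"ay":0,"az":0},{"jaw":0.2,"tx":0,"ty":0,"tz":0,"ax":0,"ay":0,"az":0},{"jaw":0.2,"tx":0,"ty":0,"tz":0,"ax":0,"ay":0,"az":0},{"jaw":0.2,"tx":0,"ty":0,"tz":0,"ax":0,"ay":0,"az":0},{"jaw":0.2,"tx":0,"ty":0,"tz":0,"ax":0,"ay":0,"az":0},{"jaw":0.2,"tx":0,"ty":0,"tz":0,"ax":0,"ay":0,"az":0}]'
python3 -m pendant '[{"jaw":0.2,"tx":0,"ty":0,"tz":2,"ax":0,"ay":0,"az":0},{"jaw":0.2,"tx":0,"ty":0,"tz":5,"ax":0,"ay":0,"az":0},{"jaw":0.2,"tx":0,"ty":0,"tz":10,"ax":0,"ay":0,"az":0},{"jaw":0.2,"tx":0,"ty":0,"tz":14,"ax":0,"ay":0,"az":0},{"jaw":0.2,"tx":0,"ty":0,"tz":16,"ax":0,"ay":0,"az":0},{"jaw":0.2,"tx":0,"ty":0,"tz":16,"ax":0,"ay":0,"az":0}]'
python3 - <<'E'
from h import *
im=grab('side','side2');cv2.imwrite('pics/side2c.png',cv2.resize(im['pixels'][120:340,230:450],None,fx=2.7,fy=2.7))
I=grab('wrist','wrist3');np.save('wrist3.npy',cloud(I))
W=cloud(I);z=W[...,2];k=(abs(W[...,0]-.535)<.06)&(abs(W[...,1]-.157)<.06)&(z>.155)&(z<.19);p=W[k];print(len(p),np.percentile(p[:,2],[50,90]));q=p[p[:,2]>np.median(p[:,2])-.004];print(cv2.minAreaRect((q[:,:2]*1000).astype(np.float32)))
E
```

```text
clock: 9.3
position: [0.5365, 0.1564, 0.1383]
ee_rot: [0.0, 0.755, 0.655, 0.0]
contact_force: [0.2, 0.6, -0.2]
width: 0.051
gripper_force: 0.0
clock: 10.05
position: [0.5373, 0.1565, 0.3001]
ee_rot: [0.001, 0.755, 0.655, 0.002]
contact_force: [-0.6, 0.2, -0.6]
width: 0.051
gripper_force: 0.0
2045 [0.17365299 0.17482038]
((535.4995727539062, 157.6976318359375), (54.90155029296875, 23.873319625854492), 81.48396301269531)
```

View pics/side2c.png

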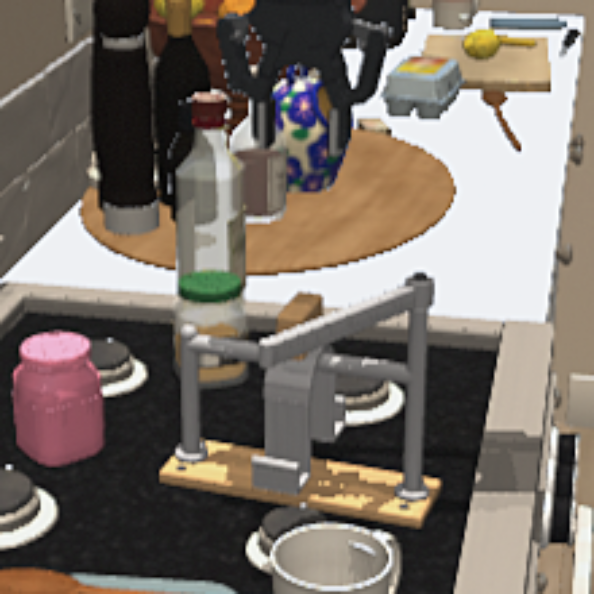

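The side crop shows the hanger hung over the bar, one leg on each side and level. Its block centre is at (0.5355,0.1577) with the top at 0.174, and the keeper is still out. Now I'll work out the push path for closed fingers on the keeper's outer side.

```bash
python3 - <<'E'
import numpy as np
from h import manip
h=np.array([.4365,.1697]);a=np.deg2rad(-7.9);R=np.array([[np.cos(a),-np.sin(a)],[np.sin(a),np.cos(a)]])
c=manip.get_state()['position'][:2];print(c)
for f in (82,72,62,54,46,38,30,22,16,11,7,4,2,0,-1):
    p=np.deg2rad(f);s,k=np.sin(p),np.cos(p);r=.13;d=.006+.0145*s+.011*max(k,0)
    w=h+R@np.array([r*k-d*s,r*s+d*k]);print(f,((w-c)*100).round(2))
E
```

```text
[0.53596092 0.15630597]
82 [-8.49 14.44]
72 [-6.35 14.05]
62 [-4.26 13.28]
54 [-2.68 12.38]
46 [-1.2  11.26]
38 [0.12 9.9 ]
30 [1.24 8.34]
22 [2.14 6.6 ]
16 [2.63 5.21]
11 [2.93 4.  ]
7 [3.08 3.  ]
4 [3.15 2.25]
2 [3.16 1.74]
0 [3.16 1.24]
-1 [3.16 0.98]
```

```bash
python3 -m pendant '[{"jaw":-1,"tx":-3,"ty":5,"tz":0,"ax":0,"ay":0,"az":0},{"jaw":-1,"tx":-6,"ty":10,"tz":0,"ax":0,"ay":0,"az":0},{"jaw":-1,"tx":-8.5,"ty":14.6,"tz":0,"ax":0,"ay":0,"az":0},{"jaw":-1,"tx":-8.5,"ty":14.6,"tz":0,"ax":0,"ay":0,"az":0},{"jaw":-1,"tx":-8.5,"ty":14.6,"tz":-4,"ax":0,"ay":0,"az":0},{"jaw":-1,"tx":-8.5,"ty":14.6,"tz":-8,"ax":0,"ay":0,"az":0},{"jaw":-1,"tx":-8.5,"ty":14.6,"tz":-10.8,"ax":0,"ay":0,"az":0},{"jaw":-1,"tx":-8.5,"ty":14.6,"tz":-10.8,"ax":0,"ay":0,"az":0},{"jaw":-1,"tx":-8.5,"ty":14.6,"tz":-10.8,"ax":0,"ay":0,"az":0}]' 20
```

```text
clock: 11.28
position: [0.4522, 0.3021, 0.1908]
ee_rot: [0.0, 0.756, 0.655, 0.0]
contact_force: [-0.8, 0.6, 0.7]
width: -0.0001
gripper_force: 0.0
```

```bash
python3 -m pendant '[{"jaw":-1,"tx":2.0,"ty":-0.5,"tz":0,"ax":0,"ay":0,"az":0},{"jaw":-1,"tx":4.1,"ty":-1.3,"tz":0,"ax":0,"ay":0,"az":0},{"jaw":-1,"tx":5.7,"ty":-2.2,"tz":0,"ax":0,"ay":0,"az":0},{"jaw":-1,"tx":7.2,"ty":-3.3,"tz":0,"ax":0,"ay":0,"az":0},{"jaw":-1,"tx":8.5,"ty":-4.7,"tz":0,"ax":0,"ay":0,"az":0},{"jaw":-1,"tx":9.6,"ty":-6.2,"tz":0,"ax":0,"ay":0,"az":0},{"jaw":-1,"tx":10.5,"ty":-8.0,"tz":0,"ax":0,"ay":0,"az":0},{"jaw":-1,"tx":11,"ty":-9.4,"tz":0,"ax":0,"ay":0,"az":0},{"jaw":-1,"tx":11.3,"ty":-10.6,"tz":0,"ax":0,"ay":0,"az":0},{"jaw":-1,"tx":11.5,"ty":-11.6,"tz":0,"ax":0,"ay":0,"az":0}]'
python3 -m pendant '[{"jaw":-1,"tx":0.1,"ty":-0.5,"tz":0,"ax":0,"ay":0,"az":0},{"jaw":-1,"tx":0.1,"ty":-0.9,"tz":0,"ax":0,"ay":0,"az":0},{"jaw":-1,"tx":0.1,"ty":-1.2,"tz":0,"ax":0,"ay":0,"az":0},{"jaw":-1,"tx":0.1,"ty":-1.4,"tz":0,"ax":0,"ay":0,"az":0},{"jaw":-1,"tx":0.1,"ty":-1.4,"tz":0,"ax":0,"ay":0,"az":0}]'
```

```text
clock: 12.52
position: [0.5665, 0.1857, 0.1904]
ee_rot: [-0.0, 0.755, 0.655, 0.0]
contact_force: [0.2, 1.4, 0.3]
width: 0.0001
gripper_force: 0.3
clock: 13.15
position: [0.5675, 0.1723, 0.1903]
ee_rot: [0.0, 0.755, 0.655, 0.0]
contact_force: [-0.9, -0.6, -0.0]
width: -0.0002
gripper_force: 0.0
```

```bash
python3 -m pendant '[{"jaw":-1,"tx":0,"ty":-0.2,"tz":0,"ax":0,"ay":0,"az":0},{"jaw":-1,"tx":0,"ty":-0.4,"tz":0,"ax":0,"ay":0,"az":0},{"jaw":-1,"tx":0,"ty":-0.4,"tz":0,"ax":0,"ay":0,"az":0}]'
python3 - <<'E'
from h import *
np.save('top3.npy',cloud(grab('top','top3')))
W=np.load('top3.npy');z=W[...,2];k=(W[...,0]>.41)&(W[...,0]<.65)&(abs(W[...,1]-.16)<.04)&(z>.18)&(z<.212);print(cv2.minAreaRect((W[k][:,:2]*1000).astype(np.float32)))
W=cloud(grab('wrist','wrist4'));z=W[...,2];k=(W[...,0]>.41)&(W[...,0]<.65)&(abs(W[...,1]-.16)<.04)&(z>.185)&(z<.215);print(k.sum(),cv2.minAreaRect((W[k][:,:2]*1000).astype(np.float32)))
E
```

```text
clock: 13.52
position: [0.5674, 0.1692, 0.1903]
ee_rot: [-0.001, 0.755, 0.655, 0.001]
contact_force: [-0.2, 4.3, -0.0]
width: 0.0003
gripper_force: 1.7
((575.9151611328125, 146.75152587890625), (69.70428466796875, 9.503911972045898), 3.0141217708587646)
11673 ((520.6207275390625, 168.28289794921875), (29.781885147094727, 181.1494140625), 86.97052001953125)
```

A 4.3 N reaction at the predicted home position means the stop is reached. I'll back away and check.

```bash
python3 -m pendant '[{"jaw":-1,"tx":0,"ty":1,"tz":0,"ax":0,"ay":0,"az":0},{"jaw":-1,"tx":0.3,"ty":4,"tz":0,"ax":0,"ay":0,"az":0},{"jaw":-1,"tx":0.3,"ty":5,"tz":3,"ax":0,"ay":0,"az":0},{"jaw":-1,"tx":0.3,"ty":5,"tz":8,"ax":0,"ay":0,"az":0},{"jaw":-1,"tx":-2,"ty":5,"tz":13,"ax":0,"ay":0,"az":0},{"jaw":-1,"tx":-6,"ty":5,"tz":14,"ax":0,"ay":0,"az":0},{"jaw":-1,"tx":-12,"ty":3,"tz":14,"ax":0,"ay":0,"az":0},{"jaw":-1,"tx":-18,"ty":0,"tz":14,"ax":0,"ay":0,"az":0},{"jaw":-1,"tx":-22,"ty":-3,"tz":14,"ax":0,"ay":0,"az":0},{"jaw":-1,"tx":-22,"ty":-3,"tz":14,"ax":0,"ay":0,"az":0}]'
python3 - <<'E'
from h import *
im=grab('top','top4');W=cloud(im);z=W[...,2]
k=(W[...,0]>.41)&(W[...,0]<.65)&(abs(W[...,1]-.16)<.06)&(z>.185)&(z<.215);print(k.sum(),cv2.minAreaRect((W[k][:,:2]*1000).astype(np.float32)))
im2=grab('side');
cv2.imwrite('pics/fin.png',np.hstack([cv2.resize(im['pixels'][180:310,200:330],(390,390)),cv2.resize(im2['pixels'][200:400,230:430],(390,390))]))
E
```

```text
clock: 14.88
position: [0.3443, 0.1367, 0.331]
ee_rot: [0.001, 0.756, 0.655, -0.0]
contact_force: [1.0, -0.0, 0.4]
width: -0.0001
gripper_force: 0.0
191 ((555.73291015625, 155.51405334472656), (13.089816093444824, 111.2791519165039), 82.49398803710938)
```

View pics/fin.png

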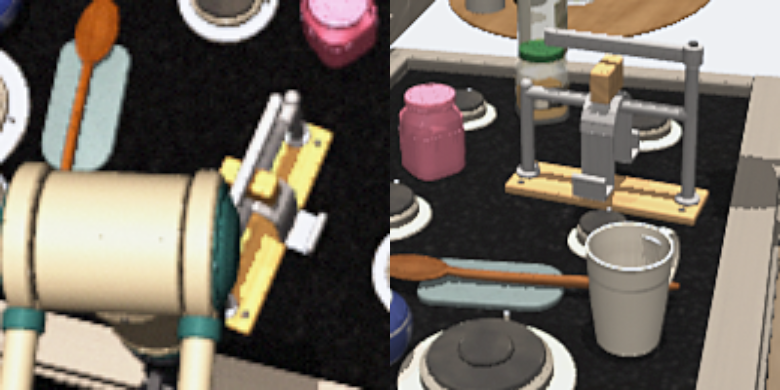

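Both views show the keeper lying over the grip along the bar (-7.5° against the rail's -7.9°). The hanger is hung level, the mug and jar are upright, and the arm is clear.

```bash
python3 -c "
from rig import manip
print(manip.sign_off())"
```

```text
the job is handed in; nothing more can be done
None
```

The hanger hangs released near the middle of the bar, the keeper arm is fully home above it, the mug, jar and bottle were not touched, and the job was handed in at about 15 s; no verdict was returned.

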